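# Set the sampling slide to its mark with the screw slack taken up

## Robot

A 6-joint arm with a two-finger parallel gripper is mounted at the origin on the work surface. World frame = base frame: x ahead of the robot, y to its left, z up, the work surface at z = 0. Lengths are in m, angles in rad, forces in N, time in s.
With the tool pointing down it reaches from about 0.275 to 0.75 m from the base axis. Payload 10.2 kg.
Tool frame: the origin (TCP) lies midway between the tips of the shut fingers; the grasp point (between the pads) lies 19 mm behind it (env.hold_point_z is the distance from the TCP to the grasp point, in m); z points along the fingers, y is the line along which they close (so a half turn about z gives the same grasp; the last joint's range is limited). The gripper opens to 85 mm and grips with 20 to 120 N. Pads are 22 mm wide; open, the fingers measure 114 mm over their backs; the gripper's body (76 mm by 85 mm) begins 54 mm behind the grasp point. The pads swing forward as they close: fully open they stand 13 mm farther back than shut.
Start: joints at [-1.436, 0.313, 1.498, -0, 1.331, -0.223], TCP at [0.184, -0.492, 0.231] pointing down, gripper open.
Joint ranges: [-2.94, 2.94], [-0.97, 2.17], [0.19, 2.56], [-1.23, 4.37], [0.02, 3.11], [-2.88, 2.88]. Speed limits (rad/s): [2.39, 2.39, 3.01, 3.14, 3.14, 3.14].

## Interface

Orientations are given as a unit quaternion [x, y, z, w].
In Python, from bench import env, kinematics, monitor, eyes, job gives the robot as it stands. The module is installed in compiled form; this text tells all that it offers. Calls block until the motion is done:
- env.reach(position, orientation): joint-space move of the TCP to a pose.
- env.movel(position, velocity=0.15, frame=None, guard=None): straight line of the TCP; frame=None keeps the orientation; velocity is the mean speed in m/s. With guard (N) it stops when the force on the tool has changed by that much, and returns True; else False.
- env.set_joints(angles): joint-space move.
- env.release() and env.close_gripper(effort=None): open the fingers fully, or close them until they stop; effort is the grip in N (None keeps the last).
- env.hold(seconds).
- kinematics.ik(position, orientation): joint angles nearest the present ones, or None.
- monitor.sense(): the state.
- eyes.grab_frame(name): name is "scene" or "top" or "wrist"; returns a dict with "frame" (480x640x3 uint8, red, green, blue), "mtx" (3x3 intrinsics, pixels), "view" (4x4, takes a point from world to camera coordinates). Camera axes: x right, y down, z forward; pixel columns grow to the right and rows downward; lengths in m; the calibration is good to about 2 mm. A picture is of the moment at which its call begins. There is no depth.
A pose or a line that the arm cannot do raises env.MotionError and nothing moves.
- job.hand_in(): hands the job in; it is judged then, once.
The state is a dict: "clock": time; "joints": joint angles; "qvel": joint speeds; "joint_efforts": joint torques, N m; "position": TCP position; "ee_rot": TCP orientation; "contact_force": force on the tool from outside, world axes, zero at the start; "ft_torque": the same for the moment, N m; "finger_gap": opening from 0.0 (shut) to 1.0 (fully open); "gripper_force": force on a finger pad.
Only numpy, scipy, OpenCV 4.12 (cv2) and the standard library are available. Lean on these libraries where they do the work, as an engineer would, in place of code of your own. Each camera call takes 0.05 s, during which the arm holds its last target. There are 200 camera calls.

## Task

Crank the handwheel clockwise (seen from above), past its mark, until you feel the slide come up against its rubber buffer; press it just enough to feel the buffer push back, without squashing it. Then wind back anticlockwise, in that direction only, and stop where the line on the wheel meets the fixed pointer for the first time, so that the slack in the screw is taken up; let go of the wheel and leave it there, without disturbing the things standing about.

Things in the scene. Friction and masses are not known exactly. Their poses are not given: they have to be found in the camera images.
- wheel_axis (a point): On the axis of a level black handwheel (130 mm diameter, rim's top 82 mm above the bench) of a small bench slide, at the height of the rim's top. z is up; y points along the slide, from the wheel to the buffer. A 24 mm nut at the axis stands 9 mm above the rim. After each reversal the wheel turns about 80 degrees in slack, with no motion of the slide.
- crank_centre (a point): Centre of the wheel's upright crank handle: a freely spinning sleeve 21 mm in diameter, 60 mm tall, 50 mm from the wheel's axis, exactly opposite the raised line; this point is half-way up, 34 mm above the rim's top. Moving it takes about 1 N in the slack and 4.5 N when it drags the slide; at the buffer this jumps to 6 N and then grows by 0.7 N per mm.
- dial_line (a point): Outer end of the raised metal line on top of the wheel, a radial rib 40 mm long and 4 mm wide; this point is at the rim, 65.5 mm from the axis, level with the rim's top. It turns with the wheel.
- index_tip (a point): Tip of the fixed steel pointer that stands by the rim on the side of the wheel turned to +x of the slide's frame; this point is 66 mm from the wheel's axis, level with the rim's top. When the wheel's line is at the pointer the two points meet.
- carriage_face (a point): Middle of the small steel striker plate on the leading end of the slide's carriage (aluminium block 85 x 60 mm with a glass sample bottle on it); this plate meets the buffer. The carriage moves towards the buffer by 8 mm per clockwise turn of the wheel while the screw drives it. Its readings are too coarse to set it by.
- buffer_face (a point): Centre of the front face of the black rubber buffer (22 mm diameter) on the slide's end block; y points along the slide, away from the wheel. It yields very little. The wheel's line starts 25 to 205 degrees short of the pointer (clockwise); the buffer is met somewhere between 100 and 175 degrees past the pointer, in all less than one turn from the start.
- jar: Bystander: glass jar with black cap, 48 mm diameter, 70 mm tall; origin at the centre of its underside.
- offcut: Bystander: wooden offcut 60 x 140 x 28 mm lying on the bench; origin at the centre of its underside.
- controller: Bystander: white power controller box 100 x 150 x 62 mm with a knob and a switch on top; origin at the centre of its underside.
- wheel (a joint): Play of the wheel on its screw, in rad: 1.4 when it leans on the clockwise side of its slack (it drives the slide to the buffer), 0 when it leans on the anticlockwise side (slack taken up anticlockwise: it draws the slide back); the slide stays still while this changes. It is not the angle of the wheel, which is seen from the line.
- rubber (a joint): Squeeze of the buffer's rubber, in m: 0 while it is free, 0.05 mm per 0.18 N m of torque on the wheel beyond what just loads it. Far too small for its readings to be of use: the buffer is to be felt at the crank.

How it is judged:
On the way:
1. the slide is wound out past its mark until it bears on the rubber buffer (at least about 2.5 N more at the crank than the drag of the slide) (value of joint rubber above 1.5e-05 m and y of carriage_face in the frame of buffer_face above -0.0003 m), for 0.1 s.
At the end, for the whole second after the job is handed in: The line's end is within 10 mm of the pointer's tip, the slack is taken up anticlockwise (play under 0.2 rad of 1.4), the carriage is 0.1 to 2.6 mm back off the buffer, and the wheel is released and still (horizontal distance between dial_line and index_tip below 0.01 m and value of joint wheel below 0.2 rad and y of carriage_face in the frame of buffer_face between -0.0026 and -0.0001 m and velocity of joint wheel between -0.05 and 0.05 rad/s); the robot touches nothing.
It fails at once if the rubber buffer is squashed (about 12 N more at the crank than the drag of the slide) (value of joint rubber above 0.00015 m).
It fails at once if a bystander is moved more than 20 mm or tipped (distance of any of jar, offcut, controller from where it was at the start of the episode above 0.02 m or angle between jar's own z axis and vertical above 0.5 rad).
It also fails if it takes over 72 s, if anything falls off the work surface, if the arm or the gripper's body presses on something with over 40 N, if the wrist force passes 120 N, or if a joint passes its speed limit or range.

## Working session

There is one attempt and no reset: what is moved stays moved. The work goes in short steps, each a Python script; the robot and the scene stay as the last script left them, time stands still between calls to the robot, and variables do not carry over. Pictures are saved under pics/ and viewed, at most 10 in all, crops included, and the job is handed in when it is done.

```bash
mkdir -p pics
python3 - <<'E'
from bench import env, kinematics, monitor, eyes, job
import cv2,numpy as np,pickle
d={}
for n in("scene","top"):
    f=eyes.grab_frame(n);d[n]=f;cv2.imwrite(f"pics/{n}0.png",f["frame"][:,:,::-1])
    print(n,f["mtx"].tolist(),np.round(f["view"],4).tolist())
pickle.dump(d,open("f0.pkl","wb"))
s=monitor.sense();print(s["clock"],s["contact_force"],s["ee_rot"],env.hold_point_z)
E
```

```text
scene [[488.80895022854503, 0.0, 324.1521588373713], [0.0, 488.80895022854503, 236.77939041249982], [0.0, 0.0, 1.0]] [[0.1612, 0.9869, -0.0048, -0.1843], [0.8453, -0.1406, -0.5155, -0.4226], [-0.5094, 0.0791, -0.8569, 1.4823], [0.0, 0.0, 0.0, 1.0]]
top [[455.1546133957793, 0.0, 316.0704525040375], [0.0, 455.1546133957793, 238.9819460252095], [0.0, 0.0, 1.0]] [[-0.0129, -0.9999, 0.0083, 0.0959], [-0.9942, 0.0119, -0.1065, 0.5926], [0.1064, -0.0096, -0.9943, 1.2594], [0.0, 0.0, 0.0, 1.0]]
0.1 [-0.2175066   0.32195606 -0.44825808] [ 9.84042997e-01  1.77929922e-01  2.03008062e-05 -5.68580417e-04] 0.0187
```

View pics/top0.png

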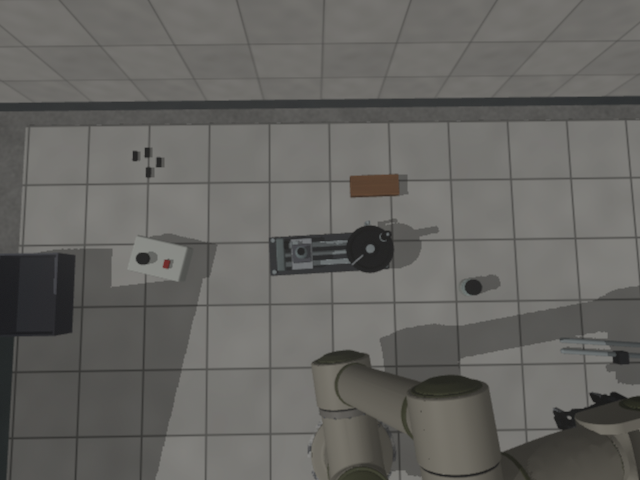

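View pics/scene0.png

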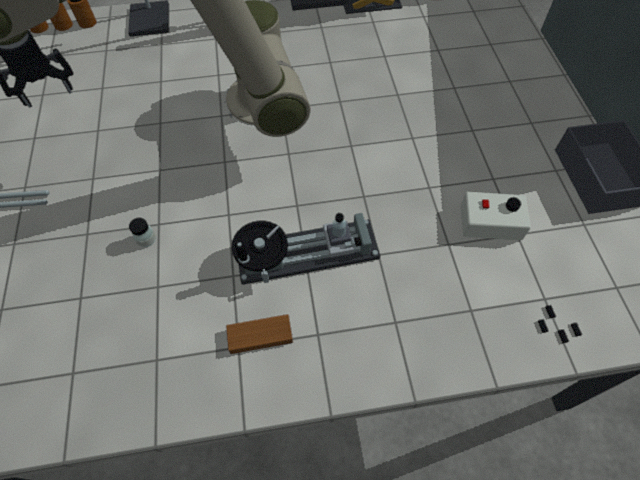

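```bash
cat > u.py <<'E'
import cv2,numpy as np,pickle
def ray(f,uv,z):
    K,V=f["mtx"],f["view"];R,t=V[:3,:3],V[:3,3];c=-R.T@t
    d=R.T@np.linalg.solve(K,[uv[0],uv[1],1.]);return c+d*(z-c[2])/d[2]
def proj(f,p):
    q=f["view"][:3,:3]@np.asarray(p)+f["view"][:3,3];q=f["mtx"]@q;return q[:2]/q[2]
E
python3 - <<'E'
from u import *
d=pickle.load(open("f0.pkl","rb"))
ims=[]
for n,(x,y,w,h) in dict(top=(262,210,140,75),scene=(220,200,170,90)).items():
    c=d[n]["frame"][y:y+h,x:x+w,::-1];ims.append(cv2.resize(c,(800,300),interpolation=cv2.INTER_CUBIC) if 0 else cv2.resize(c,None,fx=4.6,fy=4 if 0 else 4.6,interpolation=cv2.INTER_CUBIC)[:,:640])
cv2.imwrite("pics/c0.png",cv2.resize(np.vstack(ims),None,fx=.78,fy=.78))
for n,box in dict(top=(340,218,400,280),scene=(225,212,295,280)).items():
    x0,y0,x1,y1=box;g=d[n]["frame"].max(2)[y0:y1,x0:x1]
    m=(g<45).astype(np.uint8);m=cv2.morphologyEx(m,cv2.MORPH_CLOSE,np.ones((7,7)));m=cv2.morphologyEx(m,cv2.MORPH_OPEN,cv2.getStructuringElement(2,(15,15)))
    cs,_=cv2.findContours(m,0,1)
    c=max(cs,key=cv2.contourArea);e=cv2.fitEllipse(cv2.convexHull(c));u=np.array(e[0])+[x0,y0];print(n,u,e[1],e[2],ray(d[n],u,.082))
E
```

```text
top [369.83534431 248.44339943] (45.752071380615234, 48.002716064453125) 69.52206420898438 [ 0.56064554 -0.05685625  0.082     ]
scene [260.36392593 254.20207214] (59.0765380859375, 67.55360412597656) 175.22262573242188 [ 0.58743844 -0.05544296  0.082     ]
```

View pics/c0.png

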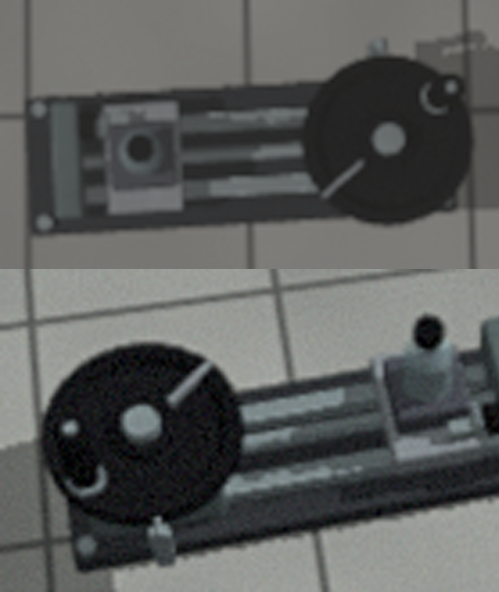

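Run:
```python
from u import *
d=pickle.load(open("f0.pkl","rb"));s=1/3.588
T=lambda x,y:np.array([262+x*s,210+y*s]);S=lambda x,y:np.array([220+x*s,200+(y-269)*s])
def tri(a,b):
    P=[d[n]["mtx"]@d[n]["view"][:3] for n in("top","scene")]
    X=cv2.triangulatePoints(P[0],P[1],a.reshape(2,1),b.reshape(2,1))[:,0];return X[:3]/X[3]
for n,a,b,z in [("nut",T(389,138),S(140,418),.091),("crank top",T(452,88),S(68,428),.148),("line out",T(325,197),S(210,362),.082),("line in",T(362,162),S(170,404),.082),("pointer",T(376,52),S(157,520),.082)]:
    print(n,ray(d["top"],a,z),ray(d["scene"],b,z),tri(a,b))
for n,(x0,y0,x1,y1) in dict(top=(362,240,379,257),scene=(250,234,268,252)).items():
    g=d[n]["frame"].max(2)[y0:y1,x0:x1].astype(float);w=np.where(g>80,1.,0);yy,xx=np.mgrid[y0:y1,x0:x1]
    c=((xx*w).sum()/w.sum(),(yy*w).sum()/w.sum());print(n,w.sum(),c,ray(d[n],c,.0905))
```

```text
nut [ 0.55981582 -0.05727453  0.091     ] [ 0.55911347 -0.05477601  0.091     ] [ 0.55980308 -0.05579412  0.09244824]
crank top [ 0.59056517 -0.09623861  0.148     ] [ 0.59356242 -0.09424255  0.148     ] [ 0.5910795  -0.09568225  0.14421141]
line out [ 0.51647993 -0.00893029  0.082     ] [ 0.51874184 -0.00615997  0.082     ] [ 0.51677882 -0.0075694   0.07929649]
line in [ 0.54260353 -0.03751781  0.082     ] [ 0.54637195 -0.03526157  0.082     ] [ 0.54308555 -0.03667707  0.07697933]
pointer [ 0.62647286 -0.05020479  0.082     ] [ 0.6286449  -0.05178752  0.082     ] [ 0.62689467 -0.05136551  0.07850232]
top 59.0 (np.float64(369.50847457627117), np.float64(248.5593220338983)) [ 0.55962304 -0.05487607  0.0905    ]
scene 86.0 (np.float64(259.1279069767442), np.float64(242.04651162790697)) [ 0.56022251 -0.05469026  0.0905    ]
```

```bash
cat >> u.py <<'E'
from bench import env, kinematics, monitor, eyes, job
C=np.array([.560,-.0555]);Z=.102
def quat(sg):
    a=np.deg2rad(4+45 if sg>0 else 4-45); a=np.deg2rad(sg*45+4); return [np.cos(a),np.sin(a),0,0]
def at(deg,r=.05,c=C,z=Z): a=np.deg2rad(deg);return [c[0]+r*np.cos(a),c[1]+r*np.sin(a),z]
E
python3 - <<'E'
from u import *
for sg in(1,-1):
    for a in(-50,-140,-230,-320): 
        q=kinematics.ik(at(a),quat(sg));print(sg,a,None if q is None else np.round(q,2))
q=max((1,-1),key=lambda g:-abs(kinematics.ik(at(-140),quat(g))[5]));print(q)
env.reach(at(-50.5,.051,z=.25),quat(q))
f=eyes.grab_frame("wrist");cv2.imwrite("pics/w1.png",f["frame"][:,:,::-1]);pickle.dump(f,open("w1.pkl","wb"))
print(proj(f,at(-50.5,z=.146)),proj(f,[*C,.091]),monitor.sense()["clock"],monitor.sense()["contact_force"])
E
```

```text
1 -50 [-0.35  0.6   1.42 -0.    1.12 -0.49]
1 -140 [-0.39  0.46  1.65 -0.    1.03 -0.53]
1 -230 [-0.25  0.46  1.65 -0.    1.03 -0.39]
1 -320 [-0.23  0.6   1.42 -0.    1.12 -0.37]
-1 -50 [-0.35  0.6   1.42 -0.    1.12  2.65]
-1 -140 [-0.39  0.46  1.65 -0.    1.03  2.61]
-1 -230 [-0.25  0.46  1.65 -0.    1.03  2.75]
-1 -320 [-0.23  0.6   1.42 -0.    1.12  2.77]
1
[314.71617064 229.56589029] [279.13152768 153.12669916] 2.2 [ 0.10533095 -0.73199164 -0.43531297]
```

View pics/w1.png

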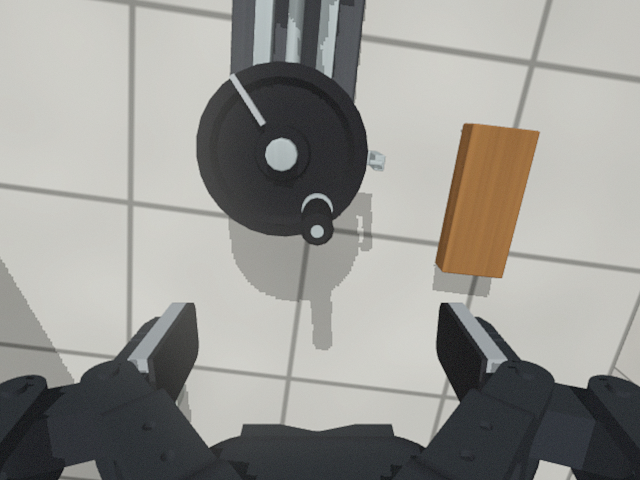

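```bash
cat >> u.py <<'E'
C=np.array([.561,-.0558])
Q=quat(1)
def F():
    f=np.mean([monitor.sense()["contact_force"]],0);return np.array(f)
def step(a,st,v=.03):
    p=at(a,r=st["r"],c=st["c"]);g=env.movel(p,velocity=v,guard=15)
    s=monitor.sense();f=np.array(s["contact_force"])-st["f0"];ar=np.deg2rad(a)
    rh=np.array([np.cos(ar),np.sin(ar)]);th=np.array([-rh[1],rh[0]])  # th = anticlockwise
    return f[:2]@rh,f[:2]@th,f[2],g,s
E
python3 - <<'E'
from u import *
p=at(-50.5);env.movel(p[:2]+[.17],velocity=.1);print(env.movel(p,velocity=.05,guard=5))
f0=np.array(monitor.sense()["contact_force"])
env.close_gripper(30);s=monitor.sense()
print(s["clock"],f0,s["contact_force"],s["finger_gap"],s["gripper_force"],s["position"])
st=dict(c=C,r=.05,f0=f0)
for a in np.arange(-54,-76,-4):
    o=step(a,st);print(a,np.round(o[:3],2),o[3],round(o[4]["clock"],2))
    if abs(o[0])>12: break
st["a"]=float(a);pickle.dump(st,open("st.pkl","wb"))
E
```

```text
False
5.2667 [0.13702314 0.29992466 0.03450764] [0.63796597 0.48237417 0.40413562] 0.23990895626733486 29.82629746198654 [ 0.59184451 -0.09409042  0.10207259]
-54 [-2.97 -1.27  0.49] False 5.52
-58 [-4.14 -0.46  0.8 ] False 5.78
-62 [-4.08 -1.57  0.18] False 6.05
-66 [-5.57 -1.54 -0.49] False 6.32
-70 [-4.83 -0.46 -0.65] False 6.58
-74 [-4.67 -0.35 -1.08] False 6.85
```

Run:
```python
from u import *
st=pickle.load(open("st.pkl","rb"))
for a in np.arange(st["a"]-4,-186,-4):
    o=step(a,st);ar=np.deg2rad(a);st["c"]=st["c"]+1e-4*o[0]*np.array([np.cos(ar),np.sin(ar)])
    print(int(a),np.round(o[:3],1).tolist(),np.round(st["c"]*1e3,1).tolist(),end=" ; ")
    if abs(o[0])>15 or o[1]>8 or o[3]: break
st["a"]=float(a);pickle.dump(st,open("st.pkl","wb"));print(o[4]["clock"])
f=eyes.grab_frame("scene");cv2.imwrite("pics/s2.png",cv2.resize(f["frame"][180:300,180:400,::-1],None,fx=3.5,fy=3.5))
```

```text
-78 [-4.3, -1.4, -0.9] [560.9, -55.4] ; -82 [-2.3, -0.9, -2.2] [560.9, -55.2] ; -86 [0.0, -1.5, -0.9] [560.9, -55.2] ; -90 [1.3, -1.1, 0.4] [560.9, -55.3] ; -94 [2.7, -0.2, 0.3] [560.9, -55.6] ; -98 [3.3, -0.9, 2.3] [560.8, -55.9] ; -102 [3.3, 0.2, 2.9] [560.7, -56.2] ; -106 [-0.4, 2.1, 1.1] [560.8, -56.2] ; -110 [0.6, 2.1, 1.6] [560.7, -56.2] ; -114 [-0.1, 0.9, 0.1] [560.7, -56.2] ; -118 [0.5, 1.5, 2.2] [560.7, -56.3] ; -122 [0.4, 2.5, 1.8] [560.7, -56.3] ; -126 [1.4, 2.6, 2.5] [560.6, -56.4] ; -130 [-0.1, 1.9, 2.7] [560.6, -56.4] ; -134 [0.9, 2.5, 3.2] [560.6, -56.5] ; -138 [1.0, 1.7, 2.7] [560.5, -56.5] ; -142 [0.2, 1.1, 2.5] [560.5, -56.6] ; -146 [1.8, 2.7, 2.3] [560.3, -56.7] ; -150 [1.0, 1.6, 2.8] [560.2, -56.7] ; -154 [-0.1, 2.8, 2.6] [560.2, -56.7] ; -158 [1.2, 0.7, 2.6] [560.1, -56.7] ; -162 [-0.0, 1.6, 3.6] [560.1, -56.7] ; -166 [1.1, 1.5, 3.0] [560.0, -56.8] ; -170 [1.5, 1.3, 3.4] [559.9, -56.8] ; -174 [1.3, 2.0, 2.7] [559.7, -56.8] ; -178 [0.2, 1.0, 2.9] [559.7, -56.8] ; -182 [-0.3, 2.0, 2.4] [559.7, -56.8] ; 14.05
```

View pics/s2.png

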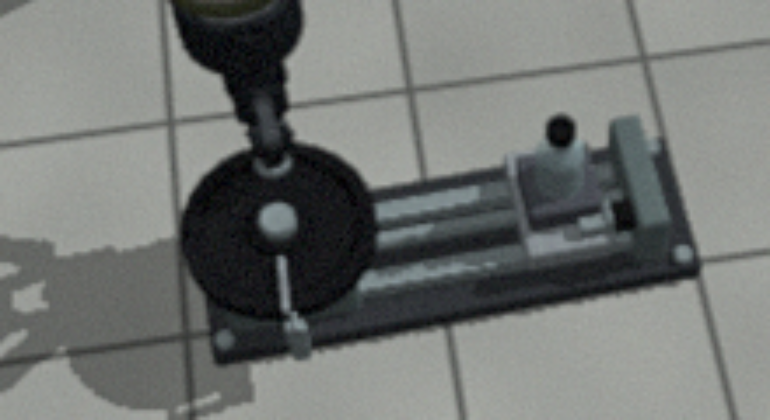

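Run:
```python
from u import *
st=pickle.load(open("st.pkl","rb"));T=[];a=st["a"]
while a>-372:
    a-=4 if a>-262 else 2
    o=step(a,st);ar=np.deg2rad(a);st["c"]=st["c"]+1e-4*o[0]*np.array([np.cos(ar),np.sin(ar)])
    T.append(o[1]);b=np.median(T[:-3][-10:]) if len(T)>6 else 2
    print(int(a),np.round(o[:3],1).tolist(),np.round(st["c"]*1e3,1).tolist(),end=" ; ")
    if abs(o[0])>15 or o[1]-b>4.5 or o[3]: break
st["a"]=float(a);st["b"]=b;print(b)
for i in range(3):
    env.hold(.1);f=monitor.sense()["contact_force"]-st["f0"];print(f@[-np.sin(ar),np.cos(ar),0]-b)
pickle.dump(st,open("st.pkl","wb"));print(o[4]["clock"])
f=eyes.grab_frame("scene");cv2.imwrite("pics/s3.png",cv2.resize(f["frame"][180:300,180:400,::-1],None,fx=3.5,fy=3.5))
```

```text
-186 [1.4, 1.2, 3.1] [559.6, -56.8] ; -190 [1.1, 1.3, 3.4] [559.5, -56.8] ; -194 [-0.1, 1.9, 3.0] [559.5, -56.8] ; -198 [1.1, 0.9, 3.1] [559.4, -56.8] ; -202 [1.5, 1.8, 4.0] [559.3, -56.7] ; -206 [0.8, 0.9, 3.1] [559.2, -56.7] ; -210 [1.0, 1.1, 3.4] [559.1, -56.6] ; -214 [0.4, 1.5, 3.5] [559.1, -56.6] ; -218 [1.5, 1.7, 2.4] [559.0, -56.5] ; -222 [0.8, 2.0, 3.4] [558.9, -56.4] ; -226 [0.9, 1.6, 2.1] [558.8, -56.4] ; -230 [0.6, 1.8, 2.9] [558.8, -56.3] ; -234 [0.5, 1.8, 2.6] [558.8, -56.3] ; -238 [0.6, 1.8, 2.4] [558.7, -56.2] ; -242 [0.4, 1.1, 2.6] [558.7, -56.2] ; -246 [0.9, 2.4, 2.8] [558.7, -56.1] ; -250 [1.8, 2.2, 2.6] [558.6, -55.9] ; -254 [1.3, 2.5, 2.6] [558.6, -55.8] ; -258 [-0.3, 2.0, 2.3] [558.6, -55.9] ; -262 [1.1, 2.1, 2.7] [558.6, -55.7] ; -264 [0.9, 2.9, 3.4] [558.6, -55.7] ; -266 [0.8, 3.5, 2.5] [558.6, -55.6] ; -268 [-0.6, 2.9, 3.1] [558.6, -55.6] ; -270 [0.6, 2.9, 2.2] [558.6, -55.6] ; -272 [0.5, 3.6, 2.8] [558.6, -55.5] ; -274 [0.1, 3.6, 2.3] [558.6, -55.5] ; -276 [0.9, 3.2, 3.3] [558.6, -55.4] ; -278 [0.8, 3.3, 1.9] [558.6, -55.4] ; -280 [-0.6, 3.1, 2.4] [558.6, -55
[... 343 characters left out ...]
55.0] ; -300 [0.4, 2.7, 3.1] [558.7, -55.0] ; -302 [-0.1, 3.3, 2.9] [558.7, -55.0] ; -304 [0.6, 2.5, 2.7] [558.8, -55.0] ; -306 [0.4, 2.7, 3.2] [558.8, -54.9] ; -308 [0.7, 2.6, 2.7] [558.8, -54.9] ; -310 [0.8, 2.8, 2.9] [558.9, -54.8] ; -312 [0.6, 3.5, 2.9] [558.9, -54.8] ; -314 [-0.2, 2.9, 2.1] [558.9, -54.8] ; -316 [0.9, 3.2, 2.1] [559.0, -54.7] ; -318 [0.4, 2.1, 3.5] [559.0, -54.7] ; -320 [0.3, 2.5, 2.6] [559.0, -54.7] ; -322 [-0.3, 2.2, 2.4] [559.0, -54.7] ; -324 [-0.7, 3.0, 2.8] [559.0, -54.7] ; -326 [0.5, 5.4, 4.9] [559.0, -54.7] ; -328 [1.3, 6.3, 4.3] [559.1, -54.6] ; -330 [1.1, 8.8, 5.1] [559.2, -54.6] ; 2.7627201381195494
4.816845428517862
4.277367881843753
5.222562135847361
27.9333
```

View pics/s3.png

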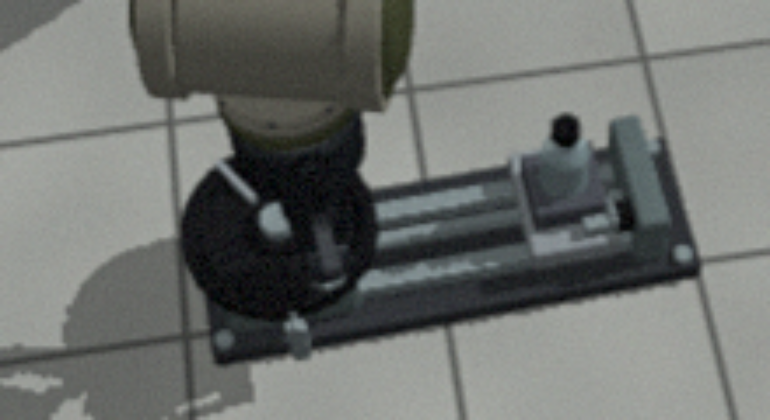

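Run:
```python
from u import *
st=pickle.load(open("st.pkl","rb"))
for a in np.arange(st["a"]+4,-181,4):
    o=step(a,st);ar=np.deg2rad(a);st["c"]=st["c"]+1e-4*o[0]*np.array([np.cos(ar),np.sin(ar)])
    if int(a)%12==2 or a>-230: print(int(a),np.round(o[:3],1).tolist(),np.round(st["c"]*1e3,1).tolist(),end=" ; ")
    if abs(o[0])>15 or abs(o[1])>12 or o[3]: print("stop");break
st["a"]=float(a);pickle.dump(st,open("st.pkl","wb"));print(o[4]["clock"])
out=[]
for n,(x,y) in dict(scene=(220,210),top=(330,205)).items():
    f=eyes.grab_frame(n);pickle.dump(f,open(n+"4.pkl","wb"));out.append(cv2.resize(f["frame"][y:y+75,x:x+80,::-1],None,fx=5,fy=5,interpolation=cv2.INTER_CUBIC))
cv2.imwrite("pics/s4.png",np.hstack(out))
```

```text
-322 [0.0, 0.6, 1.8] [559.1, -54.7] ; -310 [-2.1, -0.2, 1.9] [559.0, -54.8] ; -298 [-0.4, 0.7, 2.2] [558.7, -55.2] ; -286 [-0.1, 1.4, 1.5] [558.7, -55.2] ; -274 [-0.5, 0.4, 2.5] [558.7, -55.4] ; -262 [-1.6, -0.4, 0.9] [558.7, -55.8] ; -250 [-0.2, 0.9, 2.1] [558.7, -56.0] ; -238 [-1.2, -0.6, 1.3] [558.9, -56.3] ; -226 [0.1, -0.7, 2.5] [559.0, -56.4] ; -222 [-0.4, -1.0, 2.4] [559.0, -56.4] ; -218 [-1.1, -1.2, 2.5] [559.1, -56.5] ; -214 [-0.3, -0.8, 2.3] [559.1, -56.5] ; -210 [-2.0, -0.6, 1.4] [559.3, -56.6] ; -206 [-0.2, -0.0, 1.3] [559.3, -56.6] ; -202 [-1.2, -0.1, 1.6] [559.4, -56.6] ; -198 [-2.2, 0.0, 2.0] [559.6, -56.7] ; -194 [-0.1, -0.2, 2.2] [559.6, -56.7] ; -190 [-0.5, -0.1, 3.3] [559.7, -56.7] ; -186 [0.4, -0.4, 3.0] [559.6, -56.7] ; -182 [0.2, -0.9, 1.9] [559.6, -56.7] ; 38.15
```

View pics/s4.png

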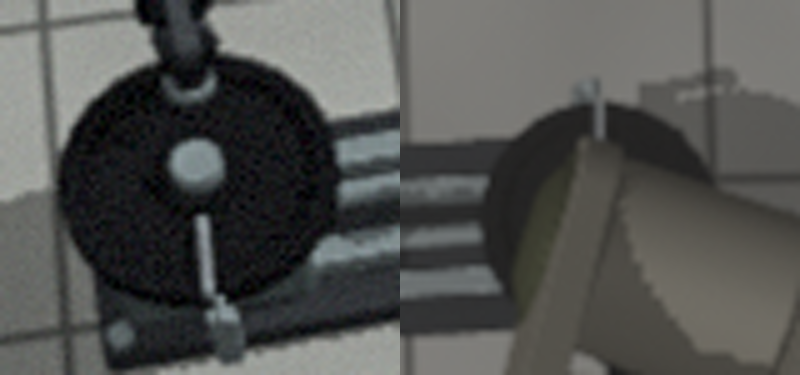

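Run:
```python
from u import *
st=pickle.load(open("st.pkl","rb"))
for a in (-180,-178.):
    o=step(a,st);print(a,np.round(o[:3],1))
st["a"]=a;pickle.dump(st,open("st.pkl","wb"))
out=[];I=[]
for n,(x,y) in dict(scene=(220,210),top=(330,205)).items():
    f=eyes.grab_frame(n);I.append(f);out.append(cv2.resize(f["frame"][y:y+75,x:x+80,::-1],None,fx=5,fy=5,interpolation=cv2.INTER_CUBIC))
cv2.imwrite("pics/s5.png",np.hstack(out));print(monitor.sense()["clock"])
g5=cv2.resize(I[0]["frame"][180:300,180:400,::-1],None,fx=3.5,fy=3.5)
G=lambda im:cv2.GaussianBlur(cv2.cvtColor(im,cv2.COLOR_BGR2GRAY),(0,0),3).astype(np.float32)
ims=[G(cv2.imread("pics/s2.png")),G(cv2.imread("pics/s3.png")),G(g5)]
for i,j in((0,1),(1,2)):
    for nm,(x0,y0,x1,y1) in dict(car=(505,105,603,255),fix=(630,105,720,290)).items():
        w=cv2.createHanningWindow((x1-x0,y1-y0),cv2.CV_32F)
        print(i,j,nm,cv2.phaseCorrelate(ims[i][y0:y1,x0:x1],ims[j][y0:y1,x0:x1],w))
```

```text
-180 [-1.1 -3.1  1.8]
-178.0 [-1.1 -2.7  1.7]
38.85
0 1 car ((0.7855953590631017, -0.3569175602331711), 0.32516920509338376)
0 1 fix ((-0.0530298904223514, 0.021862523784449195), 0.7501516250548539)
1 2 car ((-0.2533989747336989, 0.07561674537143404), 0.5425625106811524)
1 2 fix ((0.058494701732236365, 0.021075272847994597), 0.706683463520474)
```

View pics/s5.png

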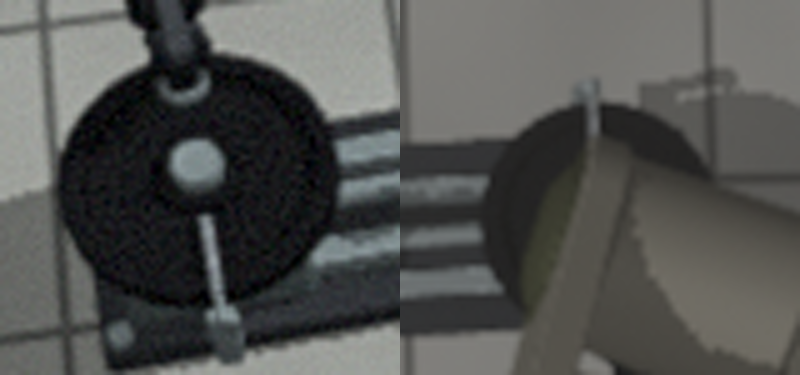

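Run:
```python
from u import *
env.release();p=monitor.sense()["position"]
env.movel([p[0],p[1],.27],velocity=.1)
print(monitor.sense()["clock"])
out=[]
env.reach([.42,-.3,.3],Q)
for n,(x,y) in dict(scene=(220,210),top=(330,205)).items():
    f=eyes.grab_frame(n);out.append(cv2.resize(f["frame"][y:y+75,x:x+80,::-1],None,fx=5,fy=5,interpolation=cv2.INTER_CUBIC))
cv2.imwrite("pics/s6.png",np.hstack(out));s=monitor.sense();print(s["clock"],s["contact_force"])
```

```text
41.3333
42.45 [ 0.07201628 -0.42866409 -0.25828007]
```

View pics/s6.png

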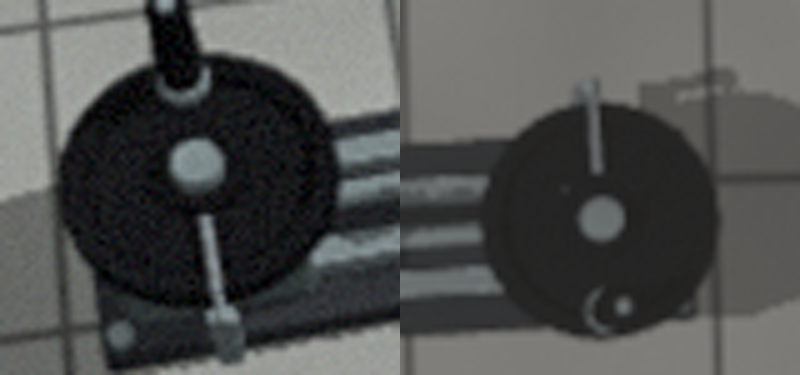

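The line still meets the pointer: its end is at about (219,303) in the scene half and (592,105) in the top half, and the wheel is released.

```bash
python3 -c "
from bench import job
print(job.hand_in())"
```

```text
the job is handed in; nothing more can be done
None
```

I handed the job in at about 42 s. The slide was felt on its buffer (about 5 N over the drag), then wound back anticlockwise only until the line met the pointer to within about 2 mm by eye, and the wheel was let go; the hand-in gave no verdict, the camera showed the carriage drawn back off the buffer, and I did not recheck the bystanders.

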